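# Third hand at the nail desk: hold the brush-stand block in the jig

## Robot

A 7-joint arm with a two-finger parallel gripper is mounted at the origin on the work surface. World frame = base frame: x ahead of the robot, y to its left, z up, the work surface at z = 0. Lengths are in m, angles in degrees, forces in N, time in s.
With the tool pointing down it reaches from about 0.35 to 0.775 m from the base axis. Payload 3.1 kg.
Tool frame: the origin (TCP) lies midway between the tips of the shut fingers; the grasp point (between the pads) lies 19 mm behind it; z points along the fingers, y is the direction in which the jaws open and shut (so a half turn about z gives the same grasp; the last joint's range is limited). The gripper opens to 85 mm and grips with 20 to 120 N. Pads are 22 mm wide; open, the fingers measure 114 mm over their backs; the gripper's body (76 mm by 85 mm) begins 54 mm behind the grasp point. The pads swing forward as they close: fully open they stand 13 mm farther back than shut.
Start: joints at [70.09, 17.813, 0.802, 86.603, -0.252, 75.585, -1.558], TCP at [0.166, -0.524, 0.231] pointing down, gripper open.
Joint ranges: [-154.91, 154.91], [-16.99, 109.72], [-72.82, 74.43], [7.12, 147.25], [-82.49, 262.49], [11.32, 116.49], [-174.64, 174.64]. Speed limits (degrees/s): [159.86, 159.86, 180, 180, 180, 180, 180].

## Interface

Orientations are given as [roll, pitch, yaw] about the fixed x, y, z axes, in that order (R = Rz(yaw) Ry(pitch) Rx(roll)).
In Python, from workcell import sense, grab_frame, calibration, bot, nets gives the robot as it stands.
- The arm moves only by the shell command python3 -m jog 'ROWS' [FORCE]. ROWS is a JSON object of lists of equal length, an entry for each row: "claw": the closure, from -1 (fully open) to 1 (shut); "delta_pos": the shift along the tool's x, y, z in m, a list of three; "delta_rot": the turn, a rotation vector about the tool's x, y, z in rad, a list of three. In form: {"claw": [claw, ...], "delta_pos": [[dx, dy, dz], ...], "delta_rot": [[ax, ay, az], ...]}. A call has 1 to 10 rows; each row shifts and turns the commanded pose from where the row before left it, along the tool's axes as they then stand; what a row does not reach is not made up. A row lasts 1/8 s, in which the tool goes at most 62.5 mm and 10.7 degrees, less where a joint would pass 70% of its speed; a pose out of reach is approached as far as the arm can. A call is refused whole if a number of a shift passes 0.0625 or a number of a turn 0.188, either way. A call with a gripper value outside its range is refused whole. The fingers move at their own pace and stop on an object; FORCE is the grip in N (left out, the last holds). Time passes only in rows, so rows that do not move let the fingers close. It gives the time, the measured TCP pose, the force and the opening at its end, in the units of the state.
- sense(): the state, without advancing time (a new reading comes with each control period).
- grab_frame(name): name is "scene" or "top"; returns the picture (420x560x3 uint8, red, green, blue); there is no depth.
- calibration(name): a dict with "K" (3x3 intrinsics, pixels), "position" and "rotation" of the camera in the world. Camera axes: x right, y down, z forward; pixel columns grow to the right and rows downward; lengths in m; the calibration is good to about 2 mm. A picture is of the moment at which its call begins. calibration takes no time and is no camera call.
- bot.finish_job(): hands the job in, once; it reports no verdict.
Trained networks look in the newest picture that a camera, given by its name, has taken for a name from the list of things; names that differ only in an ending like _2 or _b are one class to them, and where a whole thing is asked for, a point or a joint stands for the part that bears it (a point fixed in the world has none). Each returns a list of dicts, best first, with "confidence" (0 to 1); they miss things now and then, are a little off and sometimes report something else, mostly with a low value. They report only what shows in the picture. A call takes as long as a camera call. They do not tell look-alikes from the thing itself.
- nets.recognise(camera, thing): "at" ([x, y, z] in m, in world coordinates, good to about 4 mm: the middle of the surface that is visible of it).
- nets.outline_of(camera, thing): "region" (420x560 bool, what is visible of it).
The state is a dict: "clock": time; "joint_pos": joint angles; "dq": joint speeds; "effort": joint torques, N m; "ee_pos": TCP position; "orientation": TCP orientation; "force": force on the tool from outside, world axes, zero at the start; "torque": the same for the moment, N m; "grip_width": finger opening in m.
Only numpy, scipy, OpenCV 4.12 (cv2) and the standard library are available. Lean on these libraries where they do the work, as an engineer would, in place of code of your own. Each camera call takes 0.05 s, during which the arm holds its last target.

## Task

Set the selector on the drill control box to its middle position (the long line), then lay the wooden block flat on the jig's bed, lengthwise between the two guide lines, and press its end squarely against the sprung stop with a steady force of about 10 N, so that the stop's pointer ends between the two lines on the housing, while I get ready to drill and screw it. Keep the stop clear of the end of its travel and leave the bottles and the jar where they stand. Hold the push steady for at least 3 seconds and finish while still holding the block pressed there: do not let go.

Things in the scene. Friction and masses are not known exactly. Their poses are not given: they have to be found in the camera images.
- selector (a joint): angle of the drill box's selector, rad: three detented positions at -0.7, 0 and +0.7 (the ends are hard stops); 0 is the middle position, where its white pointer line points along the box's +x axis to the long scale line; positive is counter-clockwise seen from above. It starts at about -0.7. It clicks: it springs to the nearest detent when let go (the tipping points lie at about -0.35 and +0.35), and takes about 0.05 N m to turn.
- selector_grip (a point): point on the selector's vertical turning axis, half-way up its bar grip; 80 mm above the desk. The black knob is an upright bar 44 mm long, 12 mm thick and 28 mm high (66 to 94 mm above the desk), centred on the axis, standing on a disc 52 mm in diameter and 6 mm thick (top 66 mm above the desk). This frame turns with the knob: x runs along the bar to the end with the white line, z up.
- drillbox: grey control box of a nail drill, fixed on the desk, 130 (x) by 110 (y) mm and 60 mm high; origin at the centre of its underside, z up. The selector's axis stands 5 mm toward -x from the origin. Three white scale lines on its top mark the selector's positions; the middle one, on the +x side, is longer. It may stand left or right on the desk, at any yaw within 0.45 rad.
- block_center (a point): centre (half-way up) of the loose beech block, 100 (x) by 40 (y) by 40 (z) mm, 70 to 160 g, with five dark round holes marked along its top; both ends are alike, x runs lengthwise, z up. It lies flat on the desk, centre 20 mm up, on the other side of the jig from the drill box.
- bed (a point): fixed point of the jig, on the top face of its plywood bed (6 mm above the desk), on the centreline, right at the front face of the stop when that is at rest. x is the pushing direction (away from the robot), y across, z up. The bed runs from 180 mm in -x to 90 mm in +x and is 130 mm wide; two dark guide lines run along it 22 mm either side of the centreline. The aluminium housing stands from x = 40 to 90 mm, 100 mm wide, 44 mm above the bed.
- stop_face (a point): point on the front face of the stop plate, on the centreline, 20 mm above the bed; it moves with the plate. The steel plate is 80 mm wide, 10 mm thick, from 2 to 44 mm above the bed, faces -x of the bed and slides straight in +x. A thin pointer on its top reaches back, just above the housing's top, and moves with it.
- stop (a joint): how far the stop plate is pushed back, m: 0 at rest, 0.025 at the end of its travel. Spring of 800 N/m with no preload (10 N at 0.0125). The pointer's tip passes the two lines on the housing's top at 0.0075 (6 N) and 0.0175 (14 N).
- jig: the fixed holding jig (bed and stop housing); its origin lies on the desk, 6 mm straight under bed, with the same axes; yaw within 0.3 rad.
- block: the beech block again; origin at the centre of its underside.
- polish_a: small nail-polish bottle, round, 30 mm diameter, 72 mm tall with its slim black cap; a loose bystander, origin at the centre of its underside
- polish_b: second nail-polish bottle, round, 30 mm diameter, 72 mm tall with its slim black cap; a loose bystander, origin at the centre of its underside
- gel_jar: squat white jar, 52 mm diameter, 45 mm tall; a loose bystander, origin at the centre of its underside
Mind the look-alikes: they are no part of the job. What is shaped like the block but blue or purple is not meant. Of the things shaped like the drillbox, the grey one is meant.

How it is judged (in metres and radians):
On the way, in this order (a step that is already met when the one before it is completed fails the run):
1. the selector stands in its middle position, let go by the robot (value of joint selector between -0.14 and 0.14 rad and contact force between the fingers and selector below 0.2 N), for 0.3 s.
2. the block lies flat and straight on the bed and presses the stop back with the pointer between the lines, steadily for 3 seconds (value of joint stop between 0.0075 and 0.0175 m and contact force between block and stop between 5 and 16 N and y of block_center in the frame of bed between -0.01 and 0.01 m and z of block_center in the frame of bed between 0.0165 and 0.0235 m and x of block_center in the frame of bed between -0.0475 and -0.027 m and angle between the x axis of block_center and the x axis of bed, either way round below 0.1 rad and angle between block_center's own z axis and vertical below 0.08 rad), for 2.8 s.
At the end, for the whole second after the job is handed in: Still held by the robot: selector within 0.14 rad of middle; stop pushed back 7.5 to 17.5 mm by the block (5 to 16 N); block at rest, flat on the bed (3.5 mm, 0.08 rad), within 10 mm of the centreline and 0.10 rad of straight, end at the stop face, fingers bearing on it (all of step 2 and value of joint selector between -0.14 and 0.14 rad and contact force between the fingers and block above 2 N and linear speed of block below 0.01 m/s); the arm keeps its last pose, push and grip.
It fails at once if the stop is driven to the end of its travel (value of joint stop above 0.0235 m).
It fails at once if the polish_a is disturbed (distance of polish_a from where it was at the start of the episode above 0.02 m or angle between polish_a's own z axis and vertical above 0.4 rad).
It fails at once if the polish_b is disturbed (distance of polish_b from where it was at the start of the episode above 0.02 m or angle between polish_b's own z axis and vertical above 0.4 rad).
It fails at once if the gel_jar is disturbed (distance of gel_jar from where it was at the start of the episode above 0.02 m or angle between gel_jar's own z axis and vertical above 0.4 rad).
It also fails if it takes over 64 s, if anything falls off the work surface, if the arm or the gripper's body presses on something with over 40 N, if the wrist force passes 120 N, or if a joint passes its speed limit or range.

## Working session

There is one attempt and no reset: what is moved stays moved. The work goes in short steps, Python scripts to look and compute and a shell command to move; the robot and the scene stay as the last step left them, time stands still between calls to the robot, and variables do not carry over. Pictures are saved under pics/ and viewed, and the job is handed in when it is done.

```bash
ls; mkdir -p pics
python3 - <<'E'
from workcell import sense, grab_frame, calibration, bot, nets
import cv2
s=sense(); print(s)
for n in("scene","top"):
    im=grab_frame(n); cv2.imwrite(f"pics/{n}0.png",im[:,:,::-1]); c=calibration(n); print(n,c)
E
```

```text
pics
{'clock': 0.0, 'joint_pos': array([70.087993  , 17.8623728 ,  0.80250147, 86.69178874, -0.25175217,
       75.58264215, -1.55867656]), 'dq': array([ 0.01621505, -0.06324243,  0.00700437, -0.02539181,  0.0732771 ,
        0.10795497, -0.01874897]), 'effort': array([-5.53752889e-04, -3.79918492e+01,  1.45657989e-01, -2.30593139e+01,
        1.22668681e-02,  1.37141478e-02,  2.08051978e-05]), 'ee_pos': array([ 0.16538271, -0.52379308,  0.23020374]), 'orientation': array([-1.79865091e+02,  6.14167712e-03,  1.75262554e+01]), 'force': array([-1.12671512, -0.87110196, -0.95406139]), 'torque': array([-0.03264277, -0.06448576, -0.01769503]), 'grip_width': 0.08595482548333629}
scene {'K': array([[379.38030956,   0.        , 267.49345295],
       [  0.        , 379.38030956, 212.68225747],
       [  0.        ,   0.        ,   1.        ]]), 'position': array([ 1.23901337, -0.11972956,  0.71208476]), 'rotation': array([-130.85452274,    0.98125111,   81.46792312])}
top {'K': array([[536.75446439,   0.        , 277.94914945],
       [  0.        , 536.75446439, 200.53595915],
       [  0.        ,   0.        ,   1.        ]]), 'position': array([ 0.31248829, -0.01342497,  1.34691291]), 'rotation': array([-1.71707427e+02, -5.74816186e-02, -9.16665512e+01])}
```

View pics/scene0.png

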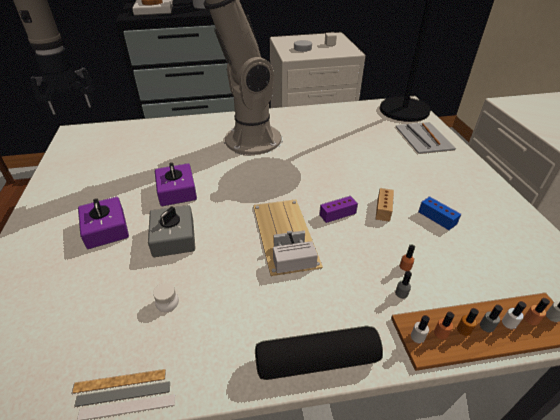

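View pics/top0.png

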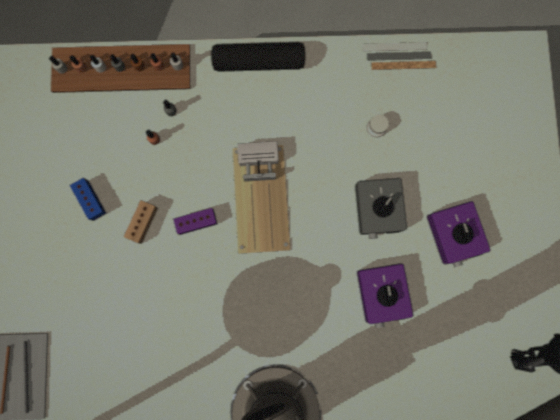

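The top view shows the jig at (262,200), the grey box at (381,206), the beech block at (141,222), the jar at (377,125) and the bottles at (153,137) and (170,108). Next I measure them.

```bash
cat > h.py <<'E'
from workcell import sense, grab_frame, calibration, bot, nets
import numpy as np, cv2
from scipy.spatial.transform import Rotation as Ro
def cam(n):
    c=calibration(n); return np.array(c['K']),np.array(c['position']),Ro.from_euler('xyz',c['rotation'],degrees=True).as_matrix()
def proj(n,P):
    K,t,R=cam(n); q=(np.atleast_2d(P)-t)@R; q=q@K.T; return q[:,:2]/q[:,2:]
def ray(n,uv,z):
    K,t,R=cam(n); uv=np.atleast_2d(uv).astype(float)
    d=(np.c_[uv,np.ones(len(uv))]@np.linalg.inv(K).T)@R.T
    return t+d*((z-t[2])/d[:,2:])
E
python3 - <<'E'
from h import *
print(proj("top",[[0,0,0],[.5,0,0]]),proj("scene",[[0,0,0]]))
for cn in("top","scene"):
  for th in("selector_grip","drillbox","block","jig","stop_face","polish_a","gel_jar"):
    for d in nets.recognise(cn,th)[:4]: print(cn,th,np.round(d['at'],3),round(d['confidence'],2))
print(sense()['clock'])
im=cv2.imread("pics/top0.png")
cv2.imwrite("pics/j.png",cv2.resize(im[130:260,220:310],None,fx=6,fy=6,interpolation=cv2.INTER_CUBIC)[:600*2])
a=cv2.resize(im[135:260,225:300],None,fx=4.8,fy=4.8,interpolation=cv2.INTER_CUBIC)
b=cv2.resize(im[170:245,345:415],None,fx=6,fy=6,interpolation=cv2.INTER_CUBIC)
c=cv2.resize(im[195:250,115:165],None,fx=8,fy=8,interpolation=cv2.INTER_CUBIC)
cv2.imwrite("pics/j.png",a);cv2.imwrite("pics/b.png",b);cv2.imwrite("pics/c.png",c)
E
```

```text
[[275.5805092  410.50717118]
 [269.96608354 204.15697026]] [[253.14146836 138.84743229]]
top selector_grip [ 0.268 -0.265  0.062] 0.65
top selector_grip [ 0.407 -0.453  0.067] 0.57
top selector_grip [ 0.474 -0.272  0.066] 0.53
top selector_grip [0.518 0.023 0.011] 0.38
top drillbox [ 0.415 -0.453  0.056] 0.97
top drillbox [ 0.269 -0.268  0.057] 0.86
top drillbox [ 0.478 -0.266  0.061] 0.71
top block [0.522 0.451 0.04 ] 0.97
top block [0.46  0.319 0.036] 0.95
top block [0.456 0.189 0.04 ] 0.95
top jig [0.517 0.025 0.009] 0.93
top stop_face [0.564 0.026 0.046] 0.56
top polish_a [0.744 0.247 0.031] 0.67
top polish_a [ 0.482 -0.265  0.06 ] 0.65
top polish_a [0.666 0.286 0.033] 0.52
top gel_jar [ 0.689 -0.281  0.043] 0.65
scene selector_grip [ 0.416 -0.457  0.063] 0.72
scene selector_grip [ 0.486 -0.272  0.076] 0.61
scene selector_grip [ 0.28  -0.27   0.062] 0.56
scene drillbox [ 0.314 -0.267  0.06 ] 0.81
scene drillbox [ 0.447 -0.45   0.056] 0.79
scene drillbox [ 0.512 -0.269  0.062] 0.75
scene block [0.49  0.311 0.041] 0.94
scene block [0.472 0.185 0.034] 0.91
scene block [0.532 0.445 0.036] 0.67
scene jig [0.565 0.018 0.007] 0.28
scene stop_face [0.572 0.025 0.04 ] 0.73
scene polish_a [0.683 0.289 0.035] 0.81
scene polish_a [0.565 0.02  0.006] 0.58
scene polish_a [0.758 0.244 0.038] 0.52
scene gel_jar [ 0.7   -0.276  0.04 ] 0.7
0.8
```

View pics/j.png

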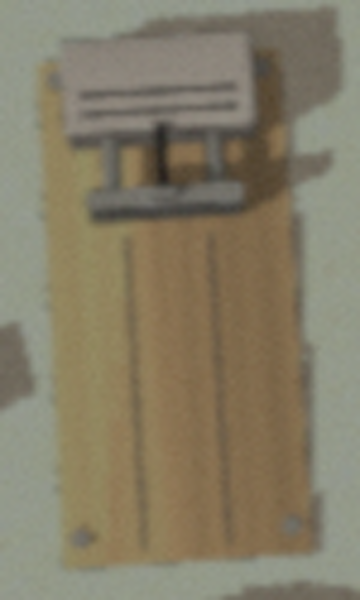

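View pics/b.png

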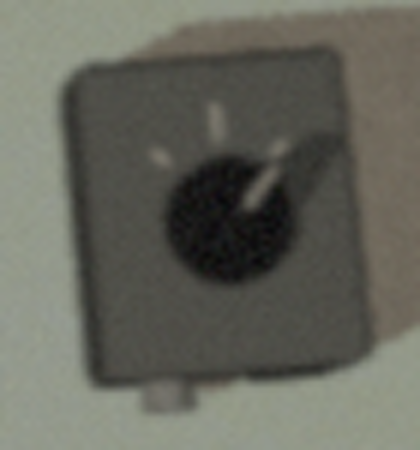

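View pics/c.png

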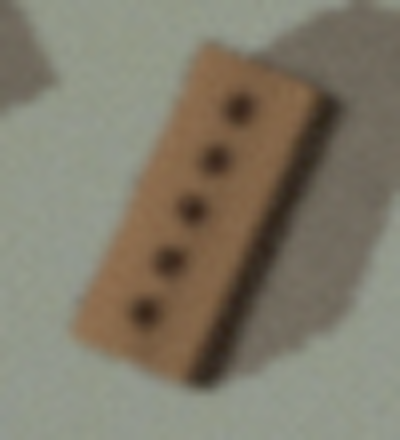

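Run:
```python
from h import *
def g(p,s,o,z): return ray("top",(np.array(p,float)-0.5*(s-1))/s+np.array(o),z)
L=g([(128,238),(145,548),(210,234),(230,542)],4.8,(225,135),.006)
print("lines",L.round(4)); 
for a,b in((0,1),(2,3)):
    d=L[a]-L[b];print(np.degrees(np.arctan2(d[1],d[0])),np.linalg.norm(d))
E_=g([(62,568),(320,552)],4.8,(225,135),.006); print("near end",E_.round(4),E_.mean(0))
S=g([(92,210),(245,203)],4.8,(225,135),.05);print("plate front top",S.round(4),S.mean(0))
B=g([(68,68),(338,48),(370,360),(95,383)],6,(345,170),.06);print("box",B.round(4),B.mean(0))
print([np.linalg.norm(B[i]-B[(i+1)%4]).round(4) for i in range(4)])
for a,b in((0,3),(1,2)):
    d=B[a]-B[b];print(np.degrees(np.arctan2(d[1],d[0])))
d=B[0]-B[1];print(np.degrees(np.arctan2(-d[0],d[1])))
D=g([(230,219)],6,(345,170),.066);print("knob disc",D)
W=g([(247,207),(272,170)],6,(345,170),.094);d=W[1]-W[0];print("white",W,np.degrees(np.arctan2(d[1],d[0])))
S=g([(217,138),(212,104)],6,(345,170),.06);d=S[1]-S[0];print("scale",np.degrees(np.arctan2(d[1],d[0])))
H=g([(238,107),(191,210),(145,313)],8,(115,195),.04);d=H[0]-H[2];print("blk",H,np.degrees(np.arctan2(d[1],d[0])))
C=g([(203,42),(320,90),(195,382),(75,335)],8,(115,195),.04);print(C,C.mean(0),[np.linalg.norm(C[i]-C[(i+1)%4]).round(4) for i in range(4)])
im=cv2.imread("pics/scene0.png")
cv2.imwrite("pics/s1.png",cv2.resize(im[190:280,140:330],None,fx=4,fy=4,interpolation=cv2.INTER_CUBIC))
cv2.imwrite("pics/s2.png",cv2.resize(im[170:310,330:470],None,fx=4,fy=4,interpolation=cv2.INTER_CUBIC))
```

```text
lines [[ 0.5516  0.0459  0.006 ]
 [ 0.3881  0.0407  0.006 ]
 [ 0.5525  0.0026  0.006 ]
 [ 0.3899 -0.0035  0.006 ]]
1.835046253385956 0.16366050702558396
2.1399654686966914 0.16275661502404848
near end [[ 0.379   0.084   0.006 ]
 [ 0.3834 -0.05    0.006 ]] [0.38116328 0.01696281 0.006     ]
plate front top [[ 0.5589  0.0621  0.05  ]
 [ 0.5602 -0.0163  0.05  ]] [0.55955669 0.02291157 0.05      ]
box [[ 0.5427 -0.2114  0.06  ]
 [ 0.5478 -0.3216  0.06  ]
 [ 0.4205 -0.3265  0.06  ]
 [ 0.4144 -0.2158  0.06  ]] [ 0.48135711 -0.26883667  0.06      ]
[np.float64(0.1102), np.float64(0.1274), np.float64(0.1108), np.float64(0.1284)]
1.962642793026468
2.214112367443823
2.640373243386904
knob disc [[ 0.47825584 -0.27245174  0.066     ]]
white [[ 0.47918987 -0.27373906  0.094     ]
 [ 0.49358621 -0.284428    0.094     ]] -36.592997510500226
scale 5.041146282910224
blk [[0.49399302 0.30820169 0.04      ]
 [0.46262236 0.3223489  0.04      ]
 [0.43146088 0.33609327 0.04      ]] -24.038589108923546
[[0.51447856 0.31909591 0.04      ]
 [0.49853209 0.28307547 0.04      ]
 [0.40999382 0.32069317 0.04      ]
 [0.42536442 0.35732793 0.04      ]] [0.46209222 0.32004812 0.04      ] [np.float64(0.0394), np.float64(0.0962), np.float64(0.0397), np.float64(0.097)]
```

View pics/s1.png

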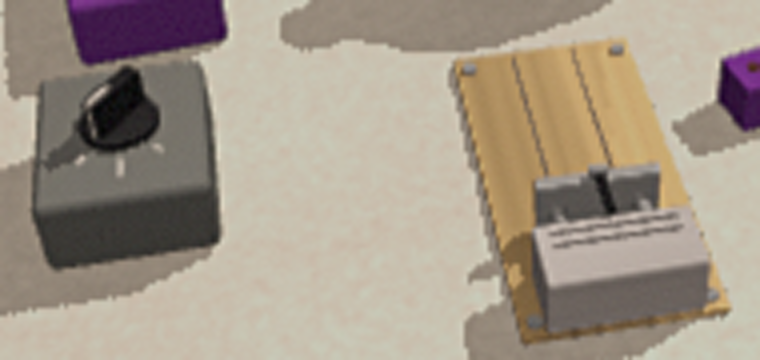

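View pics/s2.png

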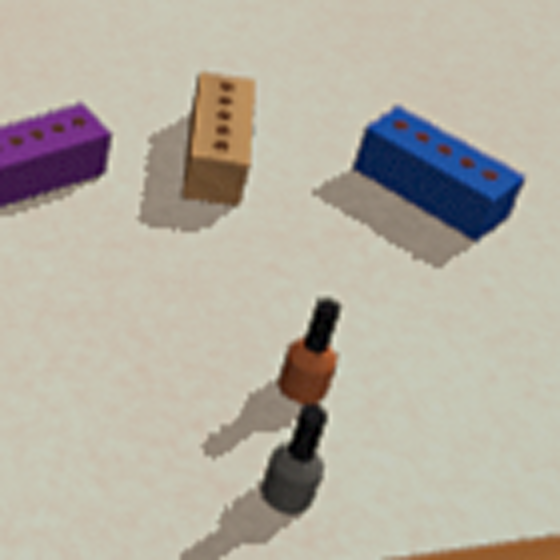

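```bash
python3 -m jog '{"claw":[-1,-1,-1,-1,-1,-1,-1,-1,-1,-1],"delta_pos":[[0,0,0],[0,0,0],[0,0,0],[0,0,0],[0,0,0],[0,0,0],[0,0,0],[0,0,0],[0,0,0],[0,0,0]],"delta_rot":[[0,0,-0.1815],[0,0,-0.1815],[0,0,-0.1815],[0,0,-0.1815],[0,0,-0.1815],[0,0,-0.1815],[0,0,-0.1815],[0,0,-0.1815],[0,0,-0.1815],[0,0,-0.1815]]}' 20
python3 -m jog '{"claw":[-1,-1,-1],"delta_pos":[[0,0,0],[0,0,0],[0,0,0]],"delta_rot":[[0,0,-0.1815],[0,0,-0.1815],[0,0,0]]}' 20
cat >> h.py <<'E'
def delta(target,yaw,base=None):
    s=sense(); R=Ro.from_euler('xyz',s['orientation'],degrees=True).as_matrix()
    d=R.T@(np.array(target)-s['ee_pos'])
    dy=(yaw-s['orientation'][2]+180)%360-180
    print("tool delta",d.round(4),"rot about tool z rad",round(-np.radians(dy),4),"| pos",s['ee_pos'].round(4),"rpy",s['orientation'].round(2),"f",s['force'].round(2),"w",round(s['grip_width'],4),"t",s['clock'],"q",s['joint_pos'].round(1))
E
python3 -c "
from h import *
delta([.477,-.271,.15],142.3)"
```

```text
clock: 2.05
ee_pos: [0.1655, -0.5245, 0.2313]
orientation: [-180.0, 0.0, 121.9]
force: [0.0, 0.1, 0.8]
grip_width: 0.0855
clock: 2.42
ee_pos: [0.1655, -0.5245, 0.2313]
orientation: [180.0, 0.0, 142.2]
force: [-0.4, 1.3, -0.3]
grip_width: 0.0855
tool delta [-0.0906  0.3913  0.0814] rot about tool z rad -0.0021 | pos [ 0.1655 -0.5245  0.2313] rpy [179.99   0.   142.18] f [-0.44  1.32 -0.25] w 0.0855 t 2.425 q [ 84.9  19.  -19.   86.    6.3  76.  117.6]
```

```bash
python3 -m jog '{"claw":[-1,-1,-1,-1,-1,-1,-1,-1,-1],"delta_pos":[[-0.0113,0.0489,0],[-0.0113,0.0489,0],[-0.0113,0.0489,0],[-0.0113,0.0489,0],[-0.0113,0.0489,0],[-0.0113,0.0489,0.02],[-0.0113,0.0489,0.03],[-0.0113,0.0489,0.03],[0,0,0]],"delta_rot":[[0,0,0],[0,0,0],[0,0,0],[0,0,0],[0,0,0],[0,0,0],[0,0,0],[0,0,0],[0,0,0]]}'
python3 -c "
from h import *
delta([.477,-.271,.072],142.3)
im=grab_frame('scene');cv2.imwrite('pics/s3.png',cv2.resize(im[120:280,60:260,::-1],None,fx=4,fy=4)[:600])
im=grab_frame('top');cv2.imwrite('pics/t3.png',cv2.resize(im[130:260,320:480,::-1],None,fx=4,fy=4))"
```

```text
clock: 3.55
ee_pos: [0.4782, -0.2638, 0.1488]
orientation: [179.8, -0.3, 142.7]
force: [-0.4, -1.1, -0.1]
grip_width: 0.0858
tool delta [-0.0038 -0.0067  0.0768] rot about tool z rad 0.0069 | pos [ 0.4782 -0.2638  0.1488] rpy [179.8   -0.31 142.69] f [-0.44 -1.1  -0.09] w 0.0858 t 3.55 q [ 49.5  23.9 -29.9  93.3  12.4  66.5  69.3]
```

View pics/s3.png

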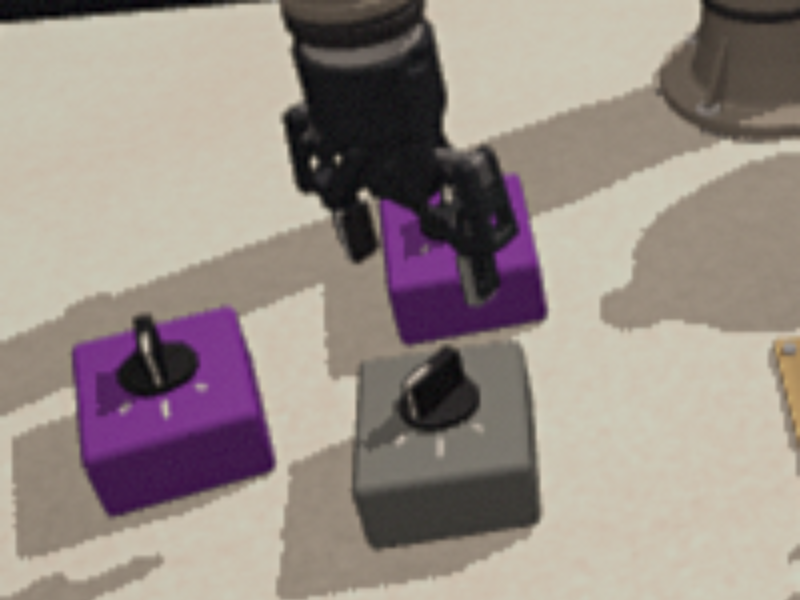

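View pics/t3.png

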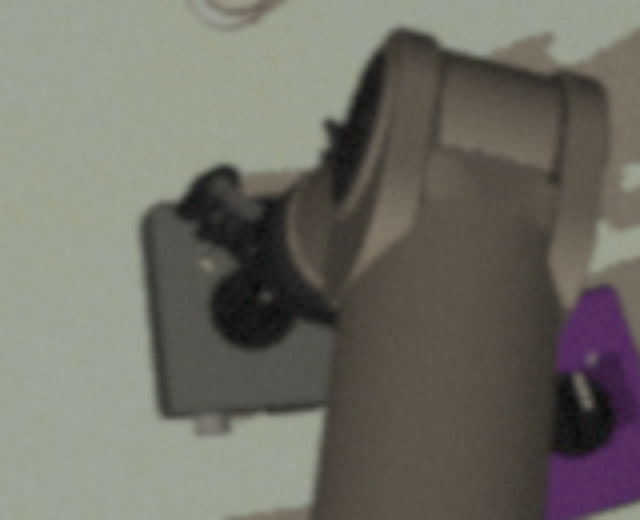

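```bash
python3 -m jog '{"claw":[-1,-1,-1,-1,-1],"delta_pos":[[-0.004,-0.006,0],[0,0,0.025],[0,0,0.025],[0,0,0.025],[0,0,0]],"delta_rot":[[0,0,0],[0,0,0],[0,0,0],[0,0,0],[0,0,0]]}'
python3 -c "
from h import *
delta([.477,-.271,.073],142.3)"
```

```text
clock: 4.28
ee_pos: [0.4733, -0.2791, 0.0751]
orientation: [-179.9, -0.2, 142.1]
force: [-0.1, 0.8, 0.6]
grip_width: 0.0856
tool delta [0.002  0.0087 0.0021] rot about tool z rad -0.0039 | pos [ 0.4733 -0.2791  0.0751] rpy [-179.9    -0.19  142.08] f [-0.11  0.77  0.64] w 0.0856 t 4.275 q [ 49.3  28.6 -28.   97.8  15.5  57.7  67.9]
```

```bash
python3 -m jog '{"claw":[-1,-1,-1],"delta_pos":[[0.002,0.008,0.002],[0,0,0],[0,0,0]],"delta_rot":[[0,0,0],[0,0,0],[0,0,0]]}'
python3 -c "
from h import *
delta([.477,-.271,.073],142.3)
im=grab_frame('scene');cv2.imwrite('pics/s4.png',cv2.resize(im[150:270,120:230,::-1],None,fx=5,fy=5))"
```

```text
clock: 4.65
ee_pos: [0.4798, -0.27, 0.0753]
orientation: [-180.0, 0.1, 142.3]
force: [-0.7, 0.0, -0.4]
grip_width: 0.0856
tool delta [ 0.0016 -0.0025  0.0023] rot about tool z rad 0.0007 | pos [ 0.4798 -0.27    0.0753] rpy [-1.8000e+02  1.1000e-01  1.4234e+02] f [-0.7   0.02 -0.36] w 0.0856 t 4.65 q [ 48.3  28.5 -28.2  97.9  15.6  57.3  66.9]
```

View pics/s4.png

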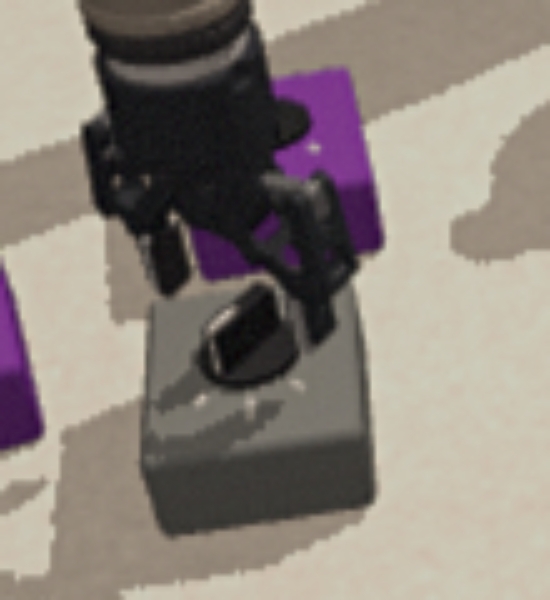

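```bash
python3 -m jog '{"claw":[0,0.5,1,1,1,1],"delta_pos":[[0.001,-0.002,0.002],[0,0,0],[0,0,0],[0,0,0],[0,0,0],[0,0,0]],"delta_rot":[[0,0,0],[0,0,0],[0,0,0],[0,0,0],[0,0,0],[0,0,0]]}' 20
python3 -c "
from h import *
delta([.477,-.271,.073],142.3)
im=grab_frame('scene');cv2.imwrite('pics/s5.png',cv2.resize(im[150:270,120:230,::-1],None,fx=5,fy=5))"
```

```text
clock: 5.45
ee_pos: [0.477, -0.271, 0.0724]
orientation: [-180.0, 0.0, 142.3]
force: [-0.6, -0.1, -0.3]
grip_width: 0.0114
tool delta [-0.     -0.     -0.0006] rot about tool z rad 0.0003 | pos [ 0.477  -0.271   0.0724] rpy [-179.98    0.    142.32] f [-0.59 -0.1  -0.34] w 0.0114 t 5.45 q [ 48.5  28.6 -28.1  98.3  15.6  57.   67.1]
```

View pics/s5.png

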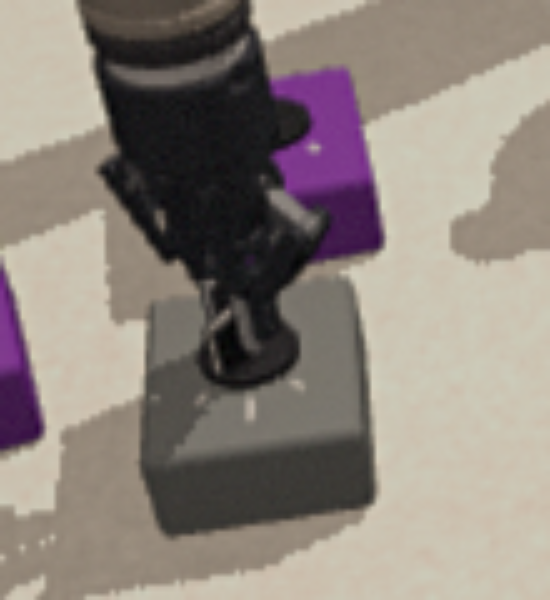

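Both fingers grip the bar (opening 11.4 mm, as expected). Now I turn it by +0.7 rad.

```bash
python3 -m jog '{"claw":[1,1,1,1,1,1,1],"delta_pos":[[0,0,0],[0,0,0],[0,0,0],[0,0,0],[0,0,0],[0,0,0],[0,0,0]],"delta_rot":[[0,0,-0.14],[0,0,-0.14],[0,0,-0.14],[0,0,-0.14],[0,0,-0.14],[0,0,0],[0,0,0]]}'
python3 -c "
from h import *
delta([.477,-.271,.073],182.3); print(sense()['torque'])"
```

```text
clock: 6.38
ee_pos: [0.476, -0.2722, 0.0728]
orientation: [-179.9, -0.1, -177.7]
force: [-3.3, -1.6, 5.4]
grip_width: 0.0113
tool delta [-0.001   0.0012 -0.0002] rot about tool z rad 0.0001 | pos [ 0.476  -0.2722  0.0728] rpy [-1.799e+02 -1.100e-01 -1.777e+02] f [-3.29 -1.56  5.36] w 0.0113 t 6.375 q [ 54.9  30.7 -37.3  98.   21.4  58.6 102.5]
[-0.25268567  0.61792867 -0.0085713 ]
```

```bash
python3 -m jog '{"claw":[0.5,0,-0.5,-0.5,-0.5,-0.5,-0.5,-0.5],"delta_pos":[[0,0,0],[0,0,0],[0,0,0],[0,0,-0.03],[0,0,-0.05],[0,0,-0.05],[0,0,0],[0,0,0]],"delta_rot":[[0,0,0],[0,0,0],[0,0,0],[0,0,0],[0,0,0],[0,0,0],[0,0,0],[0,0,0]]}'
python3 -c "
from h import *
delta([.4622,.3210,.20],156)
im=grab_frame('scene');cv2.imwrite('pics/s6.png',cv2.resize(im[150:270,120:230,::-1],None,fx=5,fy=5))"
```

```text
clock: 7.38
ee_pos: [0.4768, -0.2705, 0.2018]
orientation: [180.0, -0.0, -177.6]
force: [-0.7, 0.5, -0.2]
grip_width: 0.0643
tool delta [-0.0106  0.5916  0.0019] rot about tool z rad 0.4614 | pos [ 0.4768 -0.2705  0.2018] rpy [ 1.7999e+02 -4.0000e-02 -1.7757e+02] f [-0.74  0.47 -0.19] w 0.0643 t 7.375 q [ 57.3  23.5 -40.5  88.5  15.7  73.9 107.1]
```

View pics/s6.png

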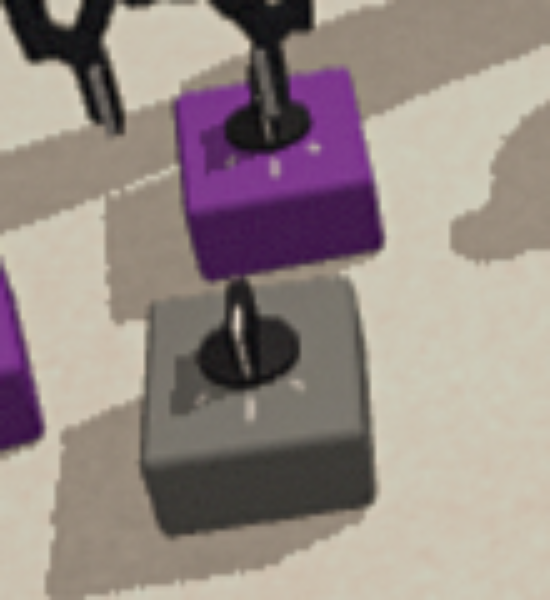

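The white line now points to the long scale line at crop (248,408), so the selector is in the middle. Next is the block.

```bash
python3 -m jog '{"claw":[-0.5,-0.5,-0.5,-0.5,-0.5,-0.5,-0.5,-0.5,-0.5,-0.5],"delta_pos":[[-0.001,0.0591,0],[-0.001,0.0591,0],[-0.001,0.0591,0],[-0.001,0.0591,0],[-0.001,0.0591,0],[-0.001,0.0591,0],[-0.001,0.0591,0],[-0.001,0.0591,0],[-0.001,0.0591,0],[-0.001,0.0591,0]],"delta_rot":[[0,0,0],[0,0,0],[0,0,0],[0,0,0],[0,0,0],[0,0,0],[0,0,0],[0,0,0],[0,0,0],[0,0,0]]}' 20
python3 -m jog '{"claw":[-0.5,-0.5,-0.5,-0.5,-0.5],"delta_pos":[[0,0,0.02],[0,0,0.02],[0,0,0.02],[0,0,0],[0,0,0]],"delta_rot":[[0,0,0.155],[0,0,0.155],[0,0,0.15],[0,0,0],[0,0,0]]}' 20
python3 -c "
from h import *
delta([.4622,.3210,.009],156)
im=grab_frame('scene');cv2.imwrite('pics/s7.png',cv2.resize(im[130:290,330:470,::-1],None,fx=3.75,fy=3.75))"
```

```text
clock: 8.68
ee_pos: [0.4614, 0.3209, 0.2002]
orientation: [-179.9, -0.2, -177.6]
force: [0.7, 0.0, 0.3]
grip_width: 0.0641
clock: 9.3
ee_pos: [0.4619, 0.3201, 0.1421]
orientation: [-180.0, -0.0, 156.2]
force: [-0.7, 1.0, -0.5]
grip_width: 0.0639
tool delta [-0.      0.001   0.1331] rot about tool z rad 0.0034 | pos [0.4619 0.3201 0.1421] rpy [-1.7997e+02 -4.0000e-02  1.5620e+02] f [-0.65  0.95 -0.47] w 0.0639 t 9.3 q [ -6.   29.1 -43.3  91.2  21.1  68.2  12.6]
```

View pics/s7.png

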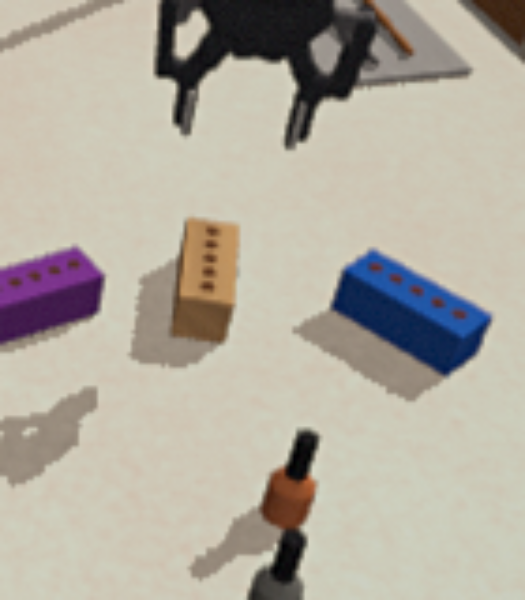

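```bash
python3 -c "
from h import *
print(ray('scene',[(386,198.8)],.04), proj('scene',[[.4622,.321,.04]]))"
python3 -m jog '{"claw":[-0.5,-0.5,-0.5,-0.5,-0.5,-0.5],"delta_pos":[[0,0.001,0.03],[0,0,0.03],[0,0,0.02],[0,0,0.01],[0,0,0],[0,0,0]],"delta_rot":[[0,0,0.003],[0,0,0],[0,0,0],[0,0,0],[0,0,0],[0,0,0]]}' 20
python3 -c "
from h import *
delta([.4622,.3210,.009],156)
im=grab_frame('scene');cv2.imwrite('pics/s8.png',cv2.resize(im[130:250,330:450,::-1],None,fx=5,fy=5))"
```

```text
[[0.46563846 0.32075047 0.04      ]] [[385.6170942  198.03522559]]
clock: 10.1
ee_pos: [0.4633, 0.3218, 0.0535]
orientation: [179.9, 0.1, 155.9]
force: [-0.4, -0.3, -0.3]
grip_width: 0.0639
tool delta [ 0.0007 -0.0012  0.0445] rot about tool z rad -0.0017 | pos [0.4633 0.3218 0.0535] rpy [1.7988e+02 6.0000e-02 1.5590e+02] f [-0.41 -0.29 -0.29] w 0.0639 t 10.1 q [ -8.2  34.7 -40.3  96.6  25.7  58.2   8.6]
```

View pics/s8.png

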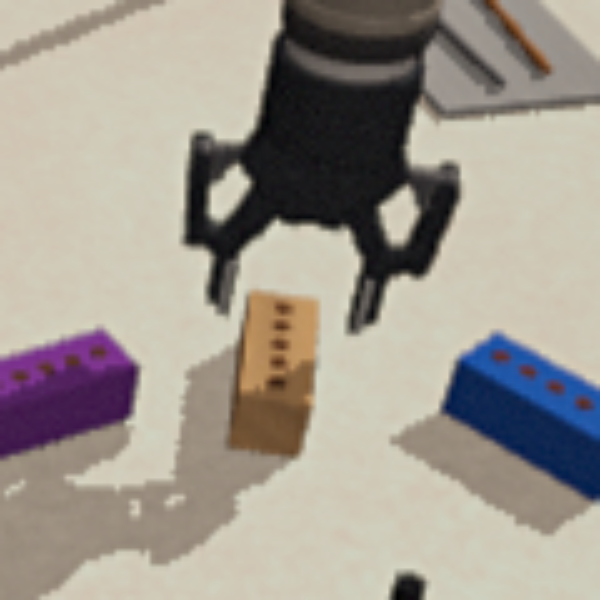

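```bash
python3 -m jog '{"claw":[-0.5,-0.5,-0.5,-0.5,0.1,0.4,1,1,1],"delta_pos":[[0,-0.001,0.02],[0,0,0.015],[0,0,0.008],[0,0,0],[0,0,0],[0,0,0],[0,0,0],[0,0,0],[0,0,0]],"delta_rot":[[0,0,0],[0,0,0],[0,0,0],[0,0,0],[0,0,0],[0,0,0],[0,0,0],[0,0,0],[0,0,0]]}' 50
python3 -c "
from h import *
delta([.4622,.3210,.009],156)
im=grab_frame('scene');cv2.imwrite('pics/s9.png',cv2.resize(im[130:250,330:450,::-1],None,fx=5,fy=5))"
```

```text
clock: 11.28
ee_pos: [0.4627, 0.3208, 0.0101]
orientation: [179.9, 0.0, 155.9]
force: [-0.1, 0.5, 6.2]
grip_width: 0.0393
tool delta [ 0.0005 -0.0001  0.0011] rot about tool z rad -0.0018 | pos [0.4627 0.3208 0.0101] rpy [1.799e+02 5.000e-02 1.559e+02] f [-0.06  0.5   6.24] w 0.0393 t 11.275 q [ -9.5  37.8 -38.4  98.7  28.2  53.5   6.7]
```

View pics/s9.png

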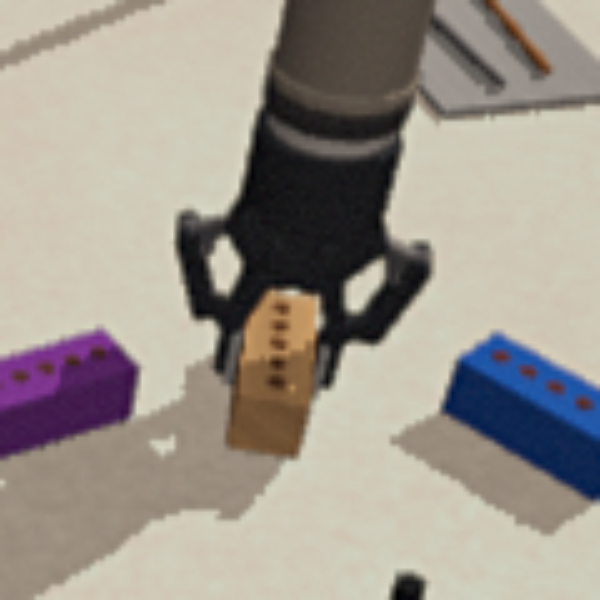

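```bash
python3 -m jog '{"claw":[1,1,1,1,1,1,1,1],"delta_pos":[[0,0,-0.02],[0,0,-0.04],[0,0,-0.04],[0,0,0],[0,0,0],[0,0,0],[0,0,0],[0,0,0]],"delta_rot":[[0,0,0],[0,0,0],[0,0,0],[0,0,-0.152],[0,0,-0.152],[0,0,-0.151],[0,0,0],[0,0,0]]}' 50
python3 -c "
from h import *
delta([.495,.0217,.11],182)
im=grab_frame('scene');cv2.imwrite('pics/s10.png',cv2.resize(im[100:260,310:450,::-1],None,fx=3.75,fy=3.75))"
```

```text
clock: 12.32
ee_pos: [0.462, 0.3198, 0.1094]
orientation: [-180.0, -0.0, -178.2]
force: [-0.2, -0.0, -0.9]
grip_width: 0.0392
tool delta [-0.0235 -0.299  -0.0005] rot about tool z rad -0.0029 | pos [0.462  0.3198 0.1094] rpy [-1.7997e+02 -2.0000e-02 -1.7817e+02] f [-0.24 -0.04 -0.86] w 0.0392 t 12.325 q [ -3.   33.  -48.3  93.4  26.5  65.8  33.9]
```

View pics/s10.png

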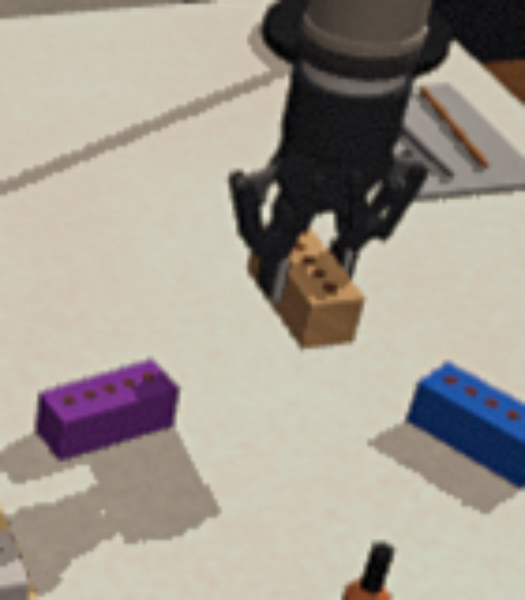

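```bash
python3 -m jog '{"claw":[1,1,1,1,1,1,1,1,1],"delta_pos":[[-0.0039,-0.0498,0],[-0.0039,-0.0498,0],[-0.0039,-0.0498,0],[-0.0039,-0.0498,0],[-0.0039,-0.0498,0],[-0.0039,-0.0498,0],[0,0,0],[0,0,0],[0,0,0]],"delta_rot":[[0,0,-0.003],[0,0,0],[0,0,0],[0,0,0],[0,0,0],[0,0,0],[0,0,0],[0,0,0],[0,0,0]]}' 50
python3 -c "
from h import *
delta([.495,.0217,.016],182)
im=grab_frame('scene');cv2.imwrite('pics/s11.png',cv2.resize(im[130:290,220:350,::-1],None,fx=3.75,fy=3.75))"
```

```text
clock: 13.5
ee_pos: [0.4963, 0.0244, 0.1096]
orientation: [180.0, 0.0, -177.7]
force: [0.5, -0.3, -0.3]
grip_width: 0.0389
tool delta [ 0.0014 -0.0027  0.0936] rot about tool z rad 0.0052 | pos [0.4963 0.0244 0.1096] rpy [ 1.7996e+02  2.0000e-02 -1.7770e+02] f [ 0.48 -0.25 -0.35] w 0.0389 t 13.5 q [ 33.6  25.7 -50.  103.5  22.2  61.2  67.8]
```

View pics/s11.png

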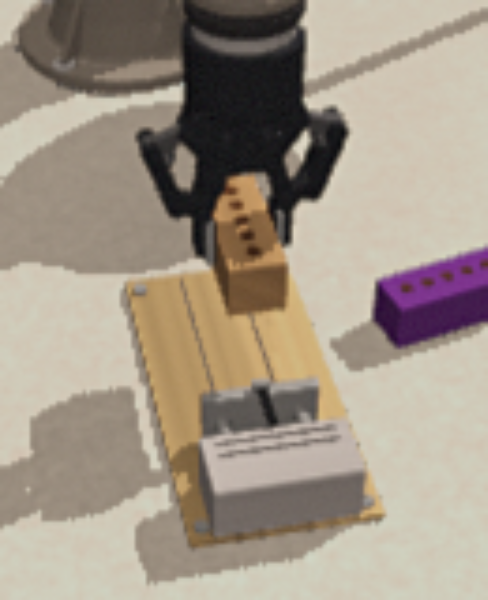

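```bash
python3 -m jog '{"claw":[1,1,1,1,1,1,1],"delta_pos":[[0.0015,-0.0025,0.02],[0,0,0.03],[0,0,0.025],[0,0,0.01],[0,0,0],[0,0,0],[0,0,0]],"delta_rot":[[0,0,0.005],[0,0,0],[0,0,0],[0,0,0],[0,0,0],[0,0,0],[0,0,0]]}' 50
python3 -c "
from h import *
delta([.495,.0217,.016],182)
im=grab_frame('scene');cv2.imwrite('pics/s12.png',cv2.resize(im[170:280,230:330,::-1],None,fx=5,fy=5))
im=grab_frame('top');cv2.imwrite('pics/t12.png',cv2.resize(im[130:260,210:310,::-1],None,fx=4.5,fy=4.5))"
```

```text
clock: 14.42
ee_pos: [0.496, 0.02, 0.0252]
orientation: [-180.0, 0.1, -178.1]
force: [-1.0, 0.7, -0.2]
grip_width: 0.0395
tool delta [0.0009 0.0017 0.0092] rot about tool z rad -0.0026 | pos [0.496  0.02   0.0252] rpy [-1.7999e+02  1.2000e-01 -1.7815e+02] f [-1.05  0.67 -0.16] w 0.0395 t 14.425 q [ 30.   32.  -45.2 108.5  28.8  51.4  62.5]
```

View pics/s12.png

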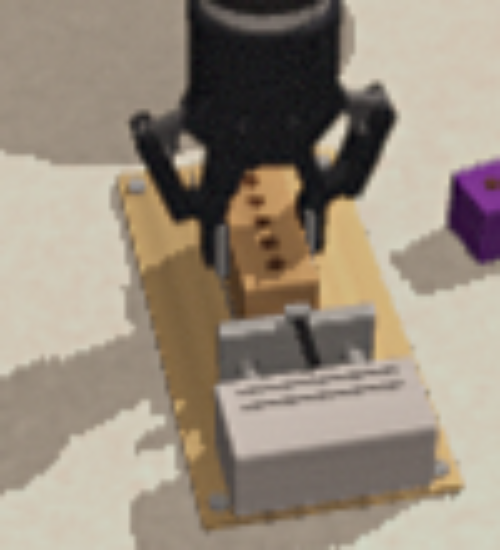

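View pics/t12.png

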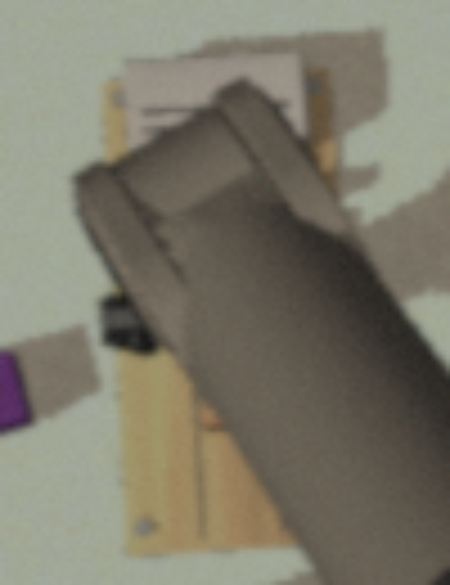

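```bash
python3 -c "
from h import *
o=np.array([230,170]);f=lambda P:((proj('scene',P)-o)*5+2).round(0)
c=np.array([.496,.020]);u=np.array([np.cos(.035),np.sin(.035)]);n=np.array([-u[1],u[0]])
P=[np.r_[c+u*.05+n*s*.02,.0552] for s in(1,-1)];print('block end top L/R pred',f(P))
b=np.array([.56,.024]);P=[np.r_[b+n*s*.04,.05] for s in(1,-1)];print('plate top pred',f(P))
P=[np.r_[b+u*.04+n*s*.05,.05] for s in(1,-1)];print('housing pred',f(P))
print(ray('scene',(np.array([(318,278),(243,283)])-2)/5+o,.0552))
print(ray('scene',(np.array([(375,305),(218,322)])-2)/5+o,.05))
delta([.495,.0217,.016],182)
"
```

```text
block end top L/R pred [[323. 277.]
 [246. 288.]]
plate top pred [[371. 298.]
 [216. 320.]]
housing pred [[411. 350.]
 [212. 379.]]
[[0.54526163 0.03915536 0.0552    ]
 [0.54258689 0.00088514 0.0552    ]]
[[ 0.56423519  0.06475424  0.05      ]
 [ 0.56325229 -0.01536203  0.05      ]]
tool delta [0.0006 0.0019 0.009 ] rot about tool z rad -0.0028 | pos [0.4956 0.0198 0.025 ] rpy [-1.7999e+02  8.0000e-02 -1.7816e+02] f [ 0.19 -0.08 -0.59] w 0.0389 t 14.525 q [ 30.   32.  -45.2 108.5  28.8  51.4  62.5]
```

```bash
python3 -m jog '{"claw":[1,1,1,1,1],"delta_pos":[[0,0.002,0.004],[0,0,0.003],[0,0,0],[0,0,0],[0,0,0]],"delta_rot":[[0,0,-0.002],[0,0,0],[0,0,0],[0,0,0],[0,0,0]]}' 50
python3 -c "
from h import *
delta([.495,.0217,.016],182)"
```

```text
clock: 15.15
ee_pos: [0.4951, 0.0218, 0.0173]
orientation: [-180.0, 0.0, -178.0]
force: [-1.2, -0.2, -0.5]
grip_width: 0.0394
tool delta [ 0.0001 -0.0001  0.0013] rot about tool z rad -0.0006 | pos [0.4951 0.0218 0.0173] rpy [-1.8000e+02  1.0000e-02 -1.7803e+02] f [-1.16 -0.2  -0.46] w 0.0394 t 15.15 q [ 29.4  32.6 -44.7 108.8  29.4  50.6  61.8]
```

```bash
python3 -m jog '{"claw":[1,1,1,1],"delta_pos":[[0,0,0.001],[0,0,0],[0,0,0],[0,0,0]],"delta_rot":[[0,0,0],[0,0,0],[0,0,0],[0,0,0]]}' 50
python3 -m jog '{"claw":[1,1,1],"delta_pos":[[0,0,0.0007],[0,0,0],[0,0,0]],"delta_rot":[[0,0,0],[0,0,0],[0,0,0]]}' 50
```

```text
clock: 15.65
ee_pos: [0.495, 0.0218, 0.0163]
orientation: [-180.0, 0.0, -178.0]
force: [-0.6, -0.8, -1.3]
grip_width: 0.0395
clock: 16.02
ee_pos: [0.4951, 0.0219, 0.0161]
orientation: [-180.0, 0.0, -178.0]
force: [-1.0, -0.7, 6.4]
grip_width: 0.039
```

```bash
python3 -m jog '{"claw":[1,1,1,1,1],"delta_pos":[[-0.004,0,-0.0004],[-0.005,0,0],[-0.005,0,0],[0,0,0],[0,0,0]],"delta_rot":[[0,0,0],[0,0,0],[0,0,0],[0,0,0],[0,0,0]]}' 50
```

```text
clock: 16.65
ee_pos: [0.5098, 0.0225, 0.0161]
orientation: [180.0, 0.1, -178.0]
force: [0.5, 0.9, 2.0]
grip_width: 0.0391
```

```bash
python3 -m jog '{"claw":[1,1,1,1,1],"delta_pos":[[-0.003,0,0],[-0.003,0,0],[0,0,0],[0,0,0],[0,0,0]],"delta_rot":[[0,0,0],[0,0,0],[0,0,0],[0,0,0],[0,0,0]]}' 50
```

```text
clock: 17.27
ee_pos: [0.513, 0.0225, 0.0161]
orientation: [-179.9, -0.2, -178.0]
force: [-4.8, -1.6, 8.1]
grip_width: 0.0393
```

```bash
python3 -m jog '{"claw":[1,1,1,1,1],"delta_pos":[[-0.003,0,-0.0004],[0,0,0],[0,0,0],[0,0,0],[0,0,0]],"delta_rot":[[0,0,0],[0,0,0],[0,0,0],[0,0,0],[0,0,0]]}' 50
python3 -c "
from h import *
delta([.5228,.0227,.016],182)
im=grab_frame('scene');cv2.imwrite('pics/s13.png',cv2.resize(im[190:280,240:330,::-1],None,fx=6.5,fy=6.5,interpolation=cv2.INTER_CUBIC))"
```

```text
clock: 17.9
ee_pos: [0.5154, 0.0226, 0.0162]
orientation: [-179.9, -0.3, -178.0]
force: [-5.9, -1.2, 6.9]
grip_width: 0.0394
tool delta [-0.0074 -0.0001  0.0001] rot about tool z rad 0.0001 | pos [0.5154 0.0226 0.0162] rpy [-179.94   -0.28 -177.99] f [-5.85 -1.23  6.87] w 0.0394 t 17.9 q [ 28.   34.7 -44.  105.5  30.   52.4  62.1]
```

View pics/s13.png

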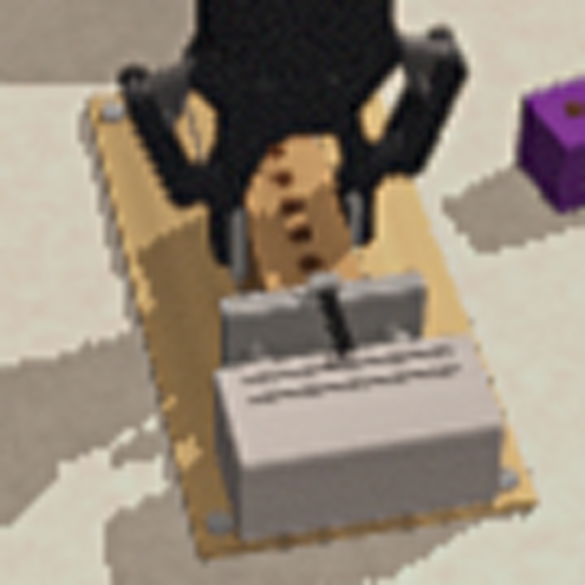

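```bash
python3 -m jog '{"claw":[1,1,1,1,1,1],"delta_pos":[[-0.002,0,-0.0003],[-0.002,0,0],[0,0,0],[0,0,0],[0,0,0],[0,0,0]],"delta_rot":[[0,0,0],[0,0,0],[0,0,0],[0,0,0],[0,0,0],[0,0,0]]}' 50
python3 -c "
from h import *
delta([.5228,.0227,.016],182)
im=grab_frame('scene');cv2.imwrite('pics/s14.png',cv2.resize(im[190:280,240:330,::-1],None,fx=6.5,fy=6.5,interpolation=cv2.INTER_CUBIC))"
```

```text
clock: 18.7
ee_pos: [0.5177, 0.0226, 0.0162]
orientation: [-179.9, -0.5, -178.0]
force: [-9.2, -1.5, 8.9]
grip_width: 0.0391
tool delta [-0.0051 -0.0001  0.0002] rot about tool z rad 0.0003 | pos [0.5177 0.0226 0.0162] rpy [-179.9    -0.48 -177.98] f [-9.24 -1.51  8.88] w 0.0391 t 18.7 q [ 27.8  35.1 -43.9 104.9  30.   52.8  62.2]
```

View pics/s14.png

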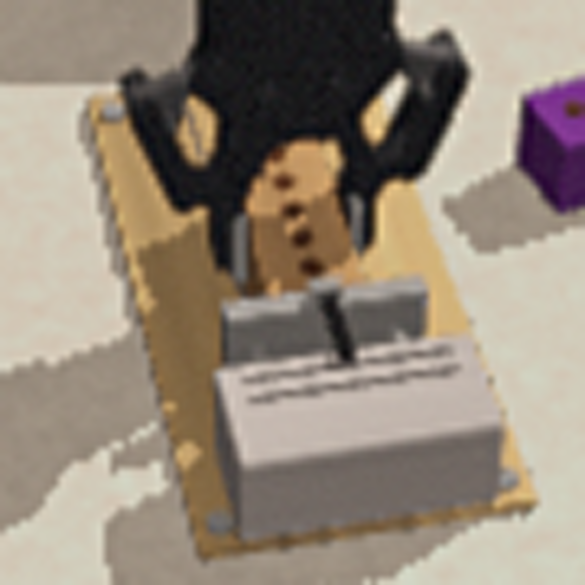

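```bash
python3 -m jog '{"claw":[1,1,1,1,1,1,1,1],"delta_pos":[[-0.002,0,-0.0004],[-0.002,0,-0.0002],[-0.002,0,-0.0002],[0,0,0],[0,0,0],[0,0,0],[0,0,0],[0,0,0]],"delta_rot":[[0,0,0],[0,0,0],[0,0,0],[0,0,0],[0,0,0],[0,0,0],[0,0,0],[0,0,0]]}' 50
python3 -c "
from h import *
delta([.5228,.0227,.016],182)
im=grab_frame('scene');cv2.imwrite('pics/s15.png',cv2.resize(im[190:280,240:330,::-1],None,fx=6.5,fy=6.5,interpolation=cv2.INTER_CUBIC))"
```

```text
clock: 19.75
ee_pos: [0.5218, 0.0228, 0.0164]
orientation: [-179.9, -0.7, -178.0]
force: [-12.3, -0.0, 9.5]
grip_width: 0.0395
tool delta [-0.001  -0.0001  0.0004] rot about tool z rad 0.0006 | pos [0.5218 0.0228 0.0164] rpy [-179.88   -0.7  -177.97] f [-12.32  -0.03   9.52] w 0.0395 t 19.75 q [ 27.5  35.5 -43.7 104.   30.   53.5  62.3]
```

View pics/s15.png

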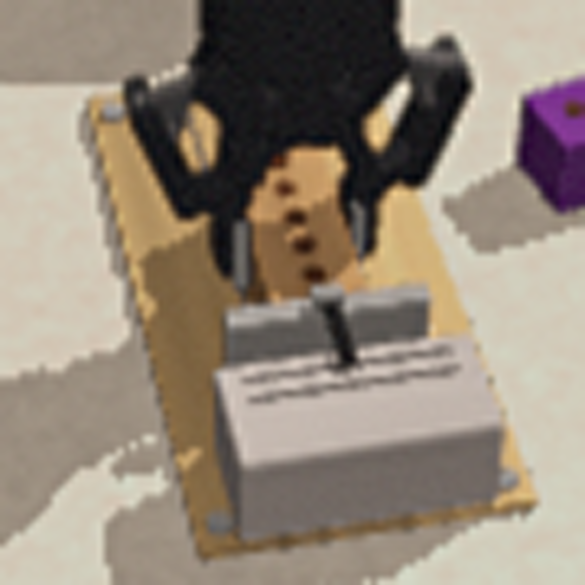

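```bash
python3 -c "
from h import *
im=grab_frame('scene');ims=[im]+[grab_frame('scene') for _ in range(5)]
im=np.mean(ims,0).astype(np.uint8)
cv2.imwrite('pics/s16.png',cv2.resize(im[230:260,268:316,::-1],None,fx=16,fy=16,interpolation=cv2.INTER_CUBIC))
u=np.array([np.cos(.035),np.sin(.035)]);n=np.array([-u[1],u[0]]);b=np.array([.56,.024])
for x in (.04,):print('housing front',((proj('scene',[np.r_[b+u*x+n*s*.05,.05] for s in(1,-1)])-[268,230])*16+8).round())
for x in np.arange(.04,.075,.005): print(x,((proj('scene',[np.r_[b+u*x,.0505]])-[268,230])*16+8).round())
print(sense()['force'],sense()['ee_pos'])"
```

```text
housing front [[710. 160.]
 [ 72. 253.]]
0.04 [[393. 204.]]
0.045 [[401. 227.]]
0.049999999999999996 [[409. 250.]]
0.05499999999999999 [[416. 274.]]
0.05999999999999999 [[424. 297.]]
0.06499999999999999 [[432. 321.]]
0.06999999999999998 [[440. 345.]]
[-11.46567442  -1.8003286    9.02551183] [0.52177585 0.02279011 0.0164274 ]
```

View pics/s16.png

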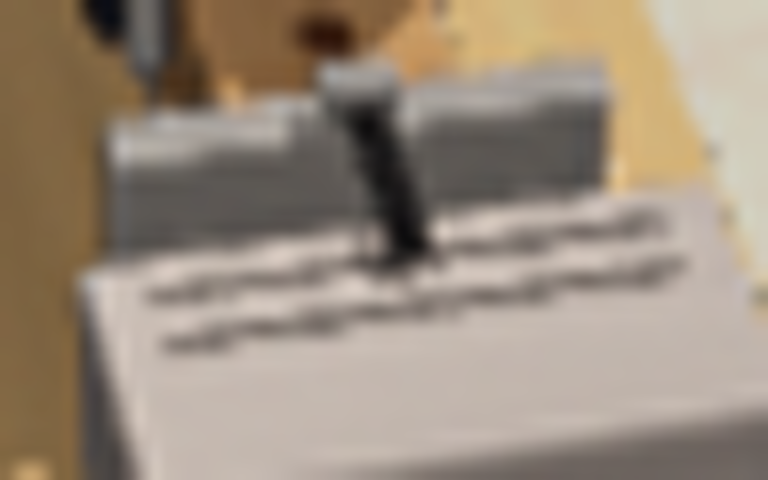

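```bash
python3 -m jog '{"claw":[1,1,1,1,1,1,1,1],"delta_pos":[[-0.002,0,-0.0004],[-0.002,0,-0.0004],[-0.0015,0,-0.0004],[0,0,0],[0,0,0],[0,0,0],[0,0,0],[0,0,0]],"delta_rot":[[0,0,0],[0,0,0],[0,0,0],[0,0,0],[0,0,0],[0,0,0],[0,0,0],[0,0,0]]}' 50
python3 -c "
from h import *
ims=[grab_frame('scene') for _ in range(5)]
im=np.mean(ims,0).astype(np.uint8)
cv2.imwrite('pics/s17.png',cv2.resize(im[230:260,268:316,::-1],None,fx=16,fy=16,interpolation=cv2.INTER_CUBIC))
delta([.5228,.0227,.016],182)"
```

```text
clock: 21.1
ee_pos: [0.5252, 0.0229, 0.0166]
orientation: [-179.9, -0.9, -178.0]
force: [-13.8, -1.8, 8.6]
grip_width: 0.0397
tool delta [ 0.0024 -0.0001  0.0007] rot about tool z rad 0.0007 | pos [0.5252 0.0229 0.0167] rpy [-179.86   -0.95 -177.96] f [-14.72  -0.86   7.19] w 0.0393 t 21.35 q [ 27.2  36.  -43.6 103.2  30.   54.1  62.5]
```

View pics/s17.png

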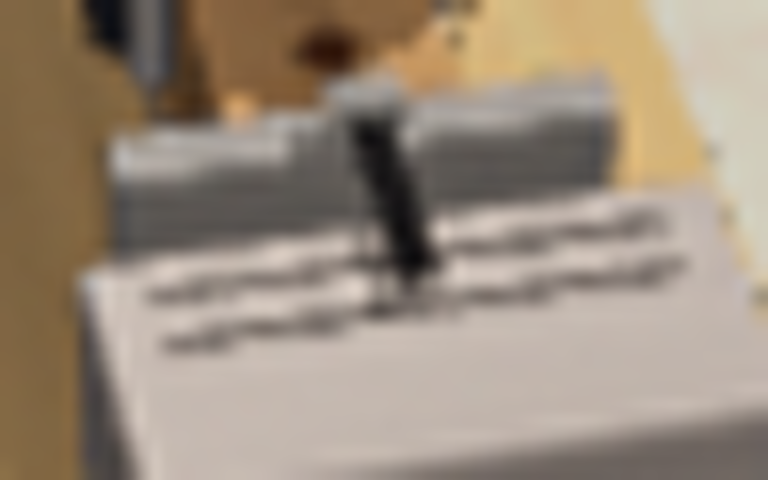

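```bash
for i in 1 2 3 4; do python3 -m jog '{"claw":[1,1,1,1,1,1,1,1],"delta_pos":[[0,0,0],[0,0,0],[0,0,0],[0,0,0],[0,0,0],[0,0,0],[0,0,0],[0,0,0]],"delta_rot":[[0,0,0],[0,0,0],[0,0,0],[0,0,0],[0,0,0],[0,0,0],[0,0,0],[0,0,0]]}' 50; done
python3 -c "
from h import *
ims=[grab_frame('scene') for _ in range(4)]
im=np.mean(ims,0).astype(np.uint8)
a=cv2.resize(im[230:260,268:316,::-1],None,fx=8,fy=8,interpolation=cv2.INTER_CUBIC)
b=cv2.resize(im[150:290,130:340,::-1],None,fx=3.5,fy=3.5,interpolation=cv2.INTER_CUBIC)
b[:240,-384:]=a
cv2.imwrite('pics/s18.png',b);cv2.imwrite('pics/full.png',im[:,:,::-1])
delta([.5252,.0229,.0166],182)"
```

```text
clock: 22.35
ee_pos: [0.5252, 0.0229, 0.0167]
orientation: [-179.9, -0.9, -178.0]
force: [-13.1, -0.4, 7.9]
grip_width: 0.0394
clock: 23.35
ee_pos: [0.5252, 0.0229, 0.0167]
orientation: [-179.9, -0.9, -178.0]
force: [-14.3, -0.9, 6.8]
grip_width: 0.0391
clock: 24.35
ee_pos: [0.5252, 0.0229, 0.0167]
orientation: [-179.9, -0.9, -178.0]
force: [-13.8, -0.0, 8.0]
grip_width: 0.0394
clock: 25.35
ee_pos: [0.5252, 0.0229, 0.0167]
orientation: [-179.9, -0.9, -178.0]
force: [-12.5, -0.1, 8.1]
grip_width: 0.0388
tool delta [-0.      0.      0.0001] rot about tool z rad 0.0007 | pos [0.5252 0.0229 0.0167] rpy [-179.86   -0.95 -177.96] f [-13.45  -1.05   8.34] w 0.0392 t 25.55 q [ 27.2  36.  -43.6 103.3  30.   54.1  62.5]
```

View pics/s18.png

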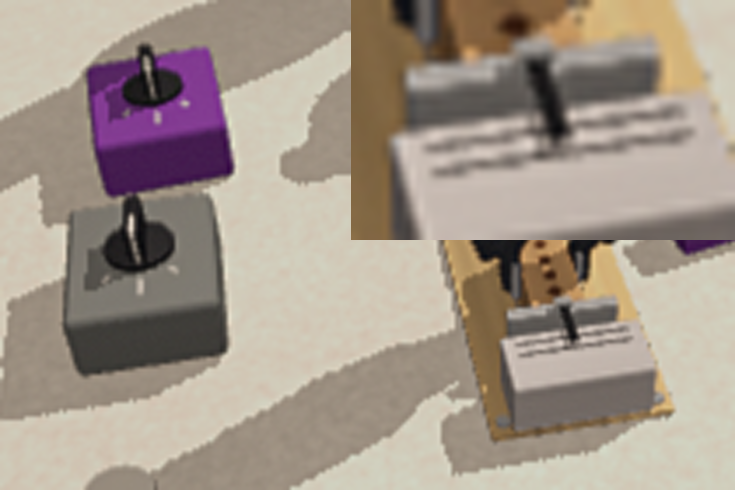

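View pics/full.png

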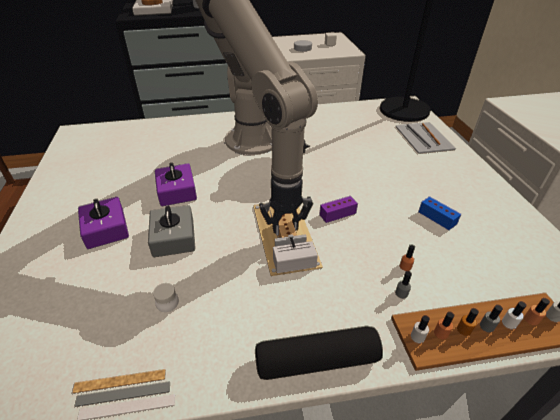

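The pointer tip sits between the lines, at inset (556,137). The selector is still in the middle, and the bottles and jar stand where they were. The push has been steady for over 4 s, so I'm handing in.

```bash
python3 -c "
from workcell import bot
print(bot.finish_job())"
```

```text
the job is handed in; nothing more can be done
None
```

I set the grey box's selector to its middle position and let it go. I then laid the beech block on the bed between the guide lines and pushed it against the sprung stop. The job was handed in with the gripper still holding the block pressed there, at about 25.6 s of the 64 s; no verdict is reported.

What the last checks showed:

- **Pointer:** its tip is about midway between the two lines, so the stop is pushed back roughly 12–13 mm, or about 10 N.
- **Steadiness:** the tool position did not change by more than 0.1 mm for over 4 s.
- **Block position:** it is within about 2 mm of the centreline, straight to about 0.1°, and tilted about 1°.
- **Selector:** it still points at the long line after release.
- **Bottles and jar:** they look unmoved in the last picture.

Two readings did not quite agree:

- **Push force:** the wrist read 12.5–14.5 N along the push, more than the spring's 10 N. I put the difference down to friction, because the block also presses on the bed with about 8 N. I could not measure the force between block and stop directly.
- **Stop position:** the two cameras differed by about 4 mm on where the stop face rests, so I set the push by the pointer instead.

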